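# Put the round cutter away in its sliding-cover box

## Robot

A 6-joint arm with a two-finger parallel gripper is mounted at the origin on the work surface. World frame = base frame: x ahead of the robot, y to its left, z up, the work surface at z = 0. Lengths are in m, angles in rad, forces in N, time in s.
With the tool pointing down it reaches from about 0.225 to 0.875 m from the base axis. Payload 3.4 kg.
Tool frame: the origin (TCP) lies at the very end of the fingers, on their centre line; the grasp point (between the pads) lies 19 mm behind it; z points along the fingers, y is the direction in which the jaws open and shut (so a half turn about z gives the same grasp; the last joint's range is limited). The gripper opens to 85 mm and grips with 20 to 120 N. Pads are 22 mm wide; open, the fingers measure 114 mm over their backs; the gripper's body (76 mm by 85 mm) begins 54 mm behind the grasp point. The pads swing forward as they close: fully open they stand 13 mm farther back than shut.
Start: joints at [-1.248, 0.276, 1.505, -0, 1.361, -0.121], TCP at [0.247, -0.519, 0.231] pointing down, gripper open.
Joint ranges: [-2.89, 2.89], [-0.75, 2.08], [0.22, 2.7], [-1.18, 4.32], [0.11, 2.71], [-2.7, 2.7]. Speed limits (rad/s): [2.57, 2.57, 3.14, 3.14, 3.14, 3.14].

## Interface

Orientations are given as a unit quaternion [w, x, y, z].
In Python, from rig import telemetry, imaging, manip, finder gives the robot as it stands.
- The arm moves only by the tool arm_command, never from a script. Its argument "steps" is a list of rows, each a list of 3 entries, a list of its own where there are three numbers: the turn, a rotation vector about the world's x, y, z in rad, then the shift along the world's x, y, z in mm, then the closure in counts, from 0 (fully open) to 255 (shut). In form: [[[rx, ry, rz], [dx, dy, dz], grip], ...]. A call has 1 to 20 rows; each row shifts and turns the commanded pose from where the row before left it; what a row does not reach is not made up. A row lasts 1/8 s, in which the tool goes at most 62.5 mm and 10.7 degrees, less where a joint would pass 70% of its speed; a pose out of reach is approached as far as the arm can. A call is refused whole if a number of a shift passes 62.5 or a number of a turn 0.188, either way. A call with a gripper value outside its range is refused whole. The fingers move at their own pace and stop on an object; "newtons" is the grip in N (left out, the last holds). Time passes only in rows, so rows that do not move let the fingers close. It gives the time, the measured TCP pose, the force and the opening at its end, in the units of the state.
- telemetry.get_state(): the state, without advancing time (a new reading comes with each control period).
- imaging.get_image(name): name is "scene" or "top" or "wrist"; returns the picture (400x640x3 uint8, blue, green, red); there is no depth.
- imaging.camera_params(name): a dict with "intrinsics" (3x3 intrinsics, pixels), "R" (3x3) and "t" (3): a world point X has camera coordinates R X + t. Camera axes: x right, y down, z forward; pixel columns grow to the right and rows downward; lengths in m; the calibration is good to about 2 mm. A picture is of the moment at which its call begins: read the wrist's pose just before it. camera_params takes no time and is no camera call; for the wrist camera it gives the pose at the moment of the call.
- manip.sign_off(): hands the job in, once; it reports no verdict.
Trained networks look in the newest picture that a camera, given by its name, has taken for a name from the list of things; names that differ only in an ending like _2 or _b are one class to them, and where a whole thing is asked for, a point or a joint stands for the part that bears it (a point fixed in the world has none). Each returns a list of dicts, best first, with "score" (0 to 1); they miss things now and then, are a little off and sometimes report something else, mostly with a low value. They report only what shows in the picture. A call takes as long as a camera call. They do not tell look-alikes from the thing itself.
- finder.cut_out(camera, thing): "pixels" (400x640 bool, what is visible of it) and "extent" ([left, top, width, height] in pixels, round what is visible of it).
The state is a dict: "clock": time; "qpos": joint angles; "qd": joint speeds; "effort": joint torques, N m; "position": TCP position; "ee_rot": TCP orientation; "contact_force": force on the tool from outside, world axes, zero at the start; "moment": the same for the moment, N m; "width": finger opening in m.
Only numpy, scipy, OpenCV 4.12 (cv2) and the standard library are available. Lean on these libraries where they do the work, as an engineer would, in place of code of your own. Each camera call takes 0.05 s, during which the arm holds its last target.

## Task

Put the round dough cutter away: slide the cover of the wooden box back to open it, stand the round cutter upright on the floor of the box, then slide the cover fully shut again.

Things in the scene. Friction and masses are not known exactly. Their poses are not given: they have to be found in the camera images.
- cover (a joint): Sliding cover of the dark wooden box, in m: 0 fully shut, 0.125 fully open (stop). It slides level along the box's +x, roughly away from the robot, needs 2 to 3 N and stays where left; starts at most 25 mm open. Brown wooden panel 144 x 135 mm, its top face 60 mm above the bench; fully open it sticks out 125 mm past the far end and frees the nearest 125 mm of the inside.
- cover_knob (a point): Grip point on the upright round aluminium knob on the cover: knob 24 mm in diameter, 36 mm high, its foot 60 mm and its top 96 mm above the bench; this point, on its axis, 82 mm above the bench. Moves with the cover. x axis: the opening direction; z up. It is straight above box_floor when the cover is shut.
- box_floor (a point): Centre of the box's inner floor, 6 mm above the bench. x axis: opening direction of the cover, z up. Box fixed to the bench, 152 x 152 mm outside, 136 x 136 mm inside; near and side walls 66 mm high, far wall 53 mm. Lips on the side walls leave 126 mm of width at the mouth. 48 mm of height inside under the cover. It stands right of the cutters, yaw up to 23 degrees either way.
- cutter_center (a point): Centre, 20 mm above its lower edge, of the round steel dough cutter: a loose open ring 46 mm in outer diameter, 40 mm high, wall 2.5 mm, about 60 g; z along its axis. It stands upright on the bench left of the box, near a square and a triangular cutter of the same height, which are not wanted. At least 85 mm between the cutters' centres.
Mind the look-alikes: they are no part of the job. What is shaped like the part that bears cover but blue or yellow is not meant. What is shaped like the part that bears cutter_center but yellow is not meant.

How it is judged:
On the way, in this order (a step that is already met when the one before it is completed fails the run):
1. the cover is slid open (at least 100 mm) (value of joint cover above 0.1 m), for 0.2 s.
2. the round cutter stands upright on the floor of the box (x of cutter_center in the frame of box_floor between -0.06 and 0.06 m and y of cutter_center in the frame of box_floor between -0.06 and 0.06 m and z of cutter_center in the frame of box_floor below 0.026 m and angle between the z axis of cutter_center and the z axis of box_floor, either way round below 0.2 rad), for 0.2 s.
At the end, for the whole second after the job is handed in: The cover is shut to within 12 mm and the round cutter is inside the box, standing on its floor (within 6 mm) upright to within 11 degrees, either way up (all of step 2 and value of joint cover below 0.012 m); the robot touches nothing.
It also fails if it takes over 72 s, if anything falls off the work surface, if the arm or the gripper's body presses on something with over 40 N, if the wrist force passes 120 N, or if a joint passes its speed limit or range.

## Working session

There is one attempt and no reset: what is moved stays moved. The work goes in short steps, Python scripts to look and compute and a tool call to move; the robot and the scene stay as the last step left them, time stands still between calls to the robot, and variables do not carry over. Pictures are saved under pics/ and viewed, and the job is handed in when it is done.

Besides the shell and the picture viewer there is one more tool, called after "Request:" by a JSON object that holds its "name" and its "arguments". arm_command: Moves the arm, as the interface text tells. Its arguments: {"type":"object","properties":{"steps":{"type":"array"},"newtons":{"type":"number"}},"required":["steps"]}

```bash
ls; mkdir -p pics; python3 - <<'E'
from rig import telemetry, imaging, manip, finder
import cv2
print(telemetry.get_state())
for n in ["scene","top"]:
    im=imaging.get_image(n); cv2.imwrite(f"pics/{n}0.png",im)
    p=imaging.camera_params(n); print(n,p)
    for th in ["cover","cover_knob","cutter_center"]:
        for d in finder.cut_out(n,th): print(n,th,round(d["score"],2),d["extent"])
E
```

```text
pics
{'clock': 0.0, 'qpos': array([-1.24799599e+00,  2.76607632e-01,  1.50613957e+00, -2.47610422e-05,
        1.36069758e+00, -1.21016707e-01]), 'qd': array([ 0.00066276,  0.00019129, -0.00204153, -0.00100652, -0.00158539,
        0.00092477]), 'effort': array([-8.07765973e-04, -4.16775441e+01, -2.45802069e+01, -4.66628244e-04,
        1.09505907e-02, -2.53432842e-05]), 'position': array([ 0.24670789, -0.51879654,  0.23042994]), 'ee_rot': array([-9.20134173e-04,  9.75478187e-01,  2.20094184e-01, -1.05318045e-04]), 'contact_force': array([-0.17030918,  0.11080971,  0.11295769]), 'moment': array([-0.03005854, -0.01025747, -0.01100973]), 'width': 0.08545849395836884}
scene {'intrinsics': array([[505.36178086,   0.        , 324.7591643 ],
       [  0.        , 505.36178086, 200.38083235],
       [  0.        ,   0.        ,   1.        ]]), 'R': array([[ 0.01760598,  0.99976055,  0.01299496],
       [ 0.83439825, -0.00753054, -0.55111056],
       [-0.55088074,  0.02054581, -0.83433104]]), 't': array([-0.03865938, -0.28946082,  1.40985175])}
scene cover 0.96 [372.2, 132.4, 72.4, 57.9]
sc
[... 478 characters left out ...]
 0.        , 320.27282589],
       [  0.        , 477.97068347, 196.59509861],
       [  0.        ,   0.        ,   1.        ]]), 'R': array([[-0.02509099, -0.99948709, -0.01989952],
       [-0.99799065,  0.02620201, -0.05768975],
       [ 0.05818157,  0.01841204, -0.99813621]]), 't': array([0.04508611, 0.40017724, 1.22688421])}
top cover 0.95 [411.4, 221.4, 61.3, 42.6]
top cover 0.82 [345.0, 125.0, 58.7, 63.8]
top cover 0.77 [211.7, 215.8, 68.8, 69.9]
top cover_knob 0.86 [410.2, 223.9, 60.8, 38.5]
top cover_knob 0.79 [340.1, 121.0, 65.4, 65.8]
top cutter_center 0.63 [262.6, 172.4, 4.2, 10.1]
top cutter_center 0.58 [288.3, 144.0, 17.0, 19.9]
top cutter_center 0.58 [230.3, 161.2, 9.3, 14.5]
```

View pics/scene0.png

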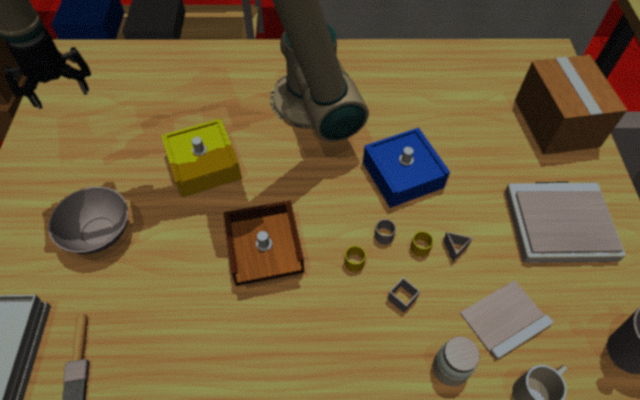

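View pics/top0.png

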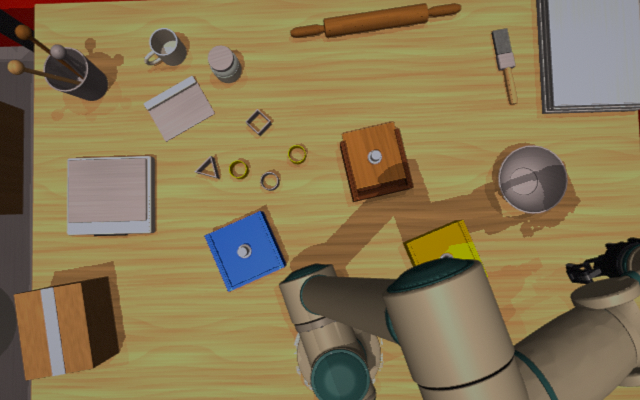

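The brown box has its knob at about scene (263,240) and top (375,157). The plain steel ring is at about scene (385,231) and top (270,181). Yellow rings sit at scene (355,258) and (422,243). I'll confirm both in enlarged crops and triangulate.

```bash
cat > h.py <<'E'
import numpy as np, cv2
from rig import telemetry, imaging, manip, finder
def P(n):
    p=imaging.camera_params(n); return np.array(p["intrinsics"]),np.array(p["R"]),np.array(p["t"])
def tri(obs):
    # obs: list of (K,R,t),(u,v)
    A=[];b=[]
    for (K,R,t),uv in obs:
        c=-R.T@t; d=R.T@np.linalg.inv(K)@np.array([uv[0],uv[1],1.]); d/=np.linalg.norm(d)
        M=np.eye(3)-np.outer(d,d); A.append(M); b.append(M@c)
    A=np.vstack(A);b=np.hstack(b); X=np.linalg.lstsq(A,b,rcond=None)[0]
    return X,np.linalg.norm(A@X-b)
def plane(cam,uv,z):
    K,R,t=cam; c=-R.T@t; d=R.T@np.linalg.inv(K)@np.array([uv[0],uv[1],1.])
    return c+d*(z-c[2])/d[2]
def proj(cam,X):
    K,R,t=cam; x=K@(R@np.asarray(X)+t); return x[:2]/x[2]
E
python3 - <<'E'
from h import *
s=cv2.imread("pics/scene0.png"); t=cv2.imread("pics/top0.png")
def crop(im,x,y,w,h,k): return cv2.resize(im[y:y+h,x:x+w],None,fx=k,fy=k,interpolation=cv2.INTER_CUBIC)
a=crop(s,215,190,100,75*1+25,4); b=crop(t,335,110,90,100,4)
cv2.imwrite("pics/c1.png",np.hstack([a,b]))
a=crop(s,340,200,130,110,3); b=crop(t,190,100,130,110,3)
cv2.imwrite("pics/c2.png",np.hstack([a,b]))
S,T=P("scene"),P("top")
print("knob",tri([(S,(263,234)),(T,(375,156))]))
print("cut",tri([(S,(385,231.5)),(T,(270,181))]))
E
```

```text
knob (array([ 0.49171977, -0.10139723,  0.09276417]), np.float64(0.0009707313008216202))
cut (array([0.44493595, 0.16607046, 0.01712565]), np.float64(0.0029752595967359307))
```

View pics/c1.png

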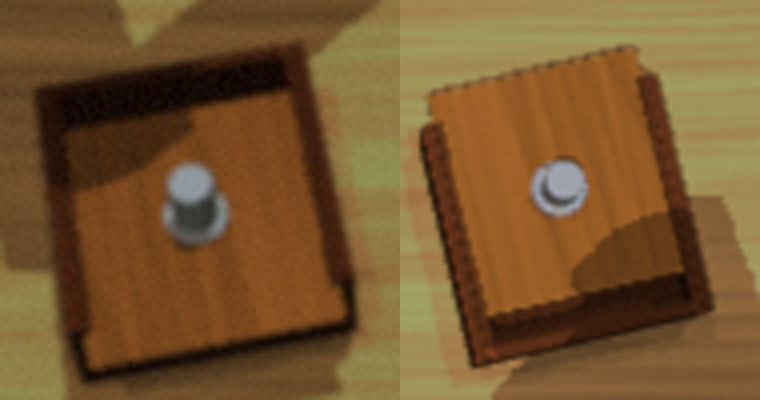

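View pics/c2.png

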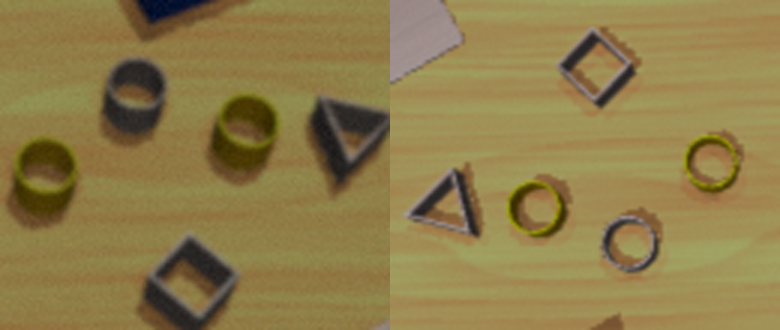

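```bash
python3 - <<'E'
from h import *
S,T=P("scene"),P("top")
print("knobtop",tri([(S,(263,235)),(T,(376.3,155.7))]))
print("rim",tri([(S,(385,228.3)),(T,(270.3,181))]))
for nm,uv,z in [("NL",(353.75,201.25),.066),("NR",(413,187.5),.066),("FL",(341.25,142.5),.066),("FR",(398.75,128.75),.066)]: print(nm,plane(T,uv,z))
for nm,uv,z in [("cNL",(357.5,189),.06),("cNR",(406,178),.06),("cFL",(342,133),.06),("cFR",(394,121.5),.06)]: print(nm,plane(T,uv,z))
# scene: near-right, near-left rim, etc
for nm,uv,z in [("sNR",(215+38/4,190+90/4),.066),("sNL",(215+303/4,190+45/4),.066)]: print(nm,plane(S,uv,z))
E
```

```text
knobtop (array([ 0.49265774, -0.10319534,  0.09029147]), np.float64(0.0032585266268259673))
rim (array([0.44377809, 0.1642568 , 0.02962079]), np.float64(0.0036777605699123517))
NL [ 0.38434957 -0.04871659  0.066     ]
NR [ 0.41455112 -0.19594602  0.066     ]
FL [ 0.53171951 -0.02187418  0.066     ]
FR [ 0.5621592  -0.16590985  0.066     ]
cNL [ 0.41490761 -0.05923644  0.06      ]
cNR [ 0.43913421 -0.18051351  0.06      ]
cFL [ 0.55671107 -0.02458899  0.06      ]
cFR [ 0.58202855 -0.15558252  0.06      ]
sNR [ 0.42093209 -0.19164753  0.066     ]
sNL [ 0.39243465 -0.04567933  0.066     ]
```

Yaw is about 11.4°, box centre near (0.478,-0.105), cover about 15 mm open. The round steel ring (no yellow) is at scene (385,228). Next I take the wrist view over the box.

Request:
{"name": "arm_command", "arguments": {"steps": [[[0, 0, -0.02], [17, 34, 5], 0], [[0, 0, -0.02], [17, 34, 5], 0], [[0, 0, -0.02], [17, 34, 5], 0], [[0, 0, -0.02], [17, 34, 5], 0], [[0, 0, -0.02], [17, 34, 5], 0], [[0, 0, -0.02], [17, 34, 5], 0], [[0, 0, -0.02], [17, 34, 5], 0], [[0, 0, -0.02], [17, 34, 5], 0], [[0, 0, -0.02], [17, 34, 5], 0], [[0, 0, -0.02], [17, 34, 5], 0], [[0, 0, -0.02], [17, 34, 5], 0], [[0, 0, -0.02], [17, 34, 5], 0], [[0, 0, 0], [0, 0, 0], 0]], "newtons": 30}}

```text
clock: 2.02
position: [0.4518, -0.1095, 0.2918]
ee_rot: [-0.0, 0.995, 0.104, 0.001]
contact_force: [0.1, -0.7, 0.1]
width: 0.0854
```

```bash
python3 - <<'E'
from h import *
import pickle
W=P("wrist"); im=imaging.get_image("wrist"); cv2.imwrite("pics/w1.png",im); pickle.dump(W,open("w1.pkl","wb"))
print(-W[1].T@W[2]); st=telemetry.get_state(); print(st["clock"],st["position"],st["ee_rot"])
E
```

```text
[ 0.51919557 -0.09606087  0.43394078]
2.075 [ 0.45113433 -0.11070337  0.29149398] [3.74566713e-04 9.94675880e-01 1.03052150e-01 8.50406212e-05]
```

View pics/w1.png

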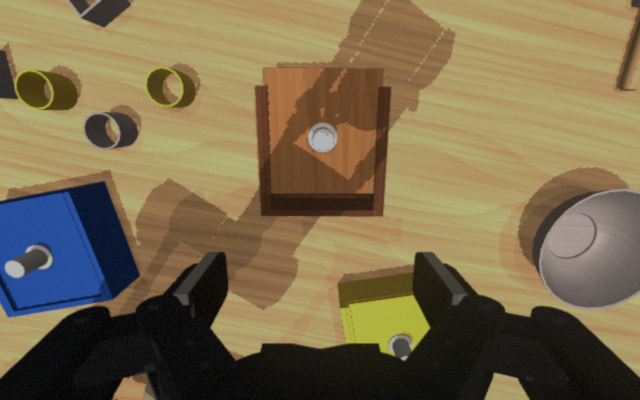

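Box centred at (322,140), steel ring at (110,130) between the two yellow rings; the wrist view lines up with the box yaw.

```bash
python3 - <<'E'
from h import *
import pickle
W=pickle.load(open("w1.pkl","rb")); w=cv2.imread("pics/w1.png")
a=cv2.resize(w[60:225,245:400],None,fx=3.0,fy=3.0,interpolation=cv2.INTER_CUBIC)
b=cv2.resize(w[95:165,70:150],None,fx=4,fy=4,interpolation=cv2.INTER_CUBIC)
c=np.zeros((500,790,3),np.uint8); c[:a.shape[0],:a.shape[1]]=a; c[:b.shape[0],468:468+b.shape[1]]=b
cv2.imwrite("pics/w1c.png",c)
E
```

```text
(no output)
```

View pics/w1c.png

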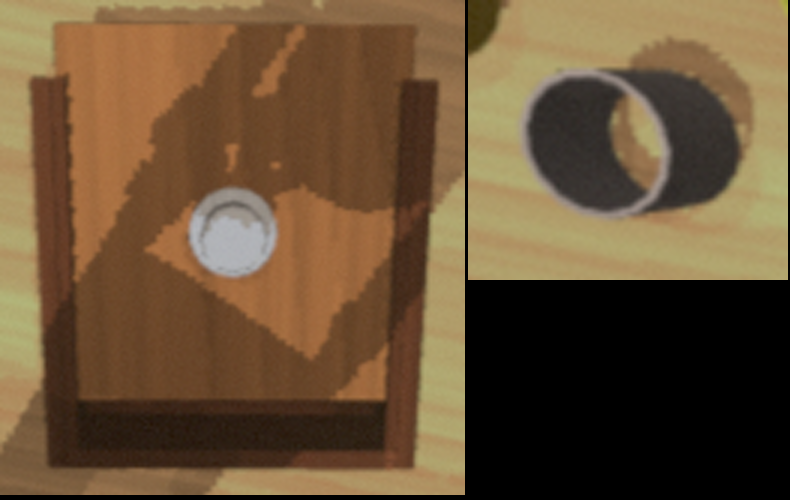

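```bash
python3 - <<'E'
from h import *
import pickle
W=pickle.load(open("w1.pkl","rb"));S,T=P("scene"),P("top")
kw,rw=(322.3,139),(102.5,130.7)
for n,o in [("knobtop",[(S,(263,235)),(T,(376.3,155.7)),(W,kw)]),("k TW",[(T,(376.3,155.7)),(W,kw)]),("k SW",[(S,(263,235)),(W,kw)]),
 ("rim",[(S,(385,228.3)),(T,(270.3,181)),(W,rw)]),("r SW",[(S,(385,228.3)),(W,rw)]),("r TW",[(T,(270.3,181)),(W,rw)])]: print(n,tri(o))
print("knob@96",plane(W,kw,.096),"rim@40",plane(W,rw,.04), "T", plane(T,(376.3,155.7),.096),plane(T,(270.3,181),.04))
q={k:plane(W,uv,.066)[:2] for k,uv in dict(NL=(261.3,215.3),NR=(382.3,215.3),FL=(255.3,86),FR=(390.7,87.7)).items()}
print(q)
for a,b in [("NL","NR"),("FL","FR"),("NL","FL"),("NR","FR")]:
    d=q[b]-q[a]; print(a,b,np.linalg.norm(d),np.degrees(np.arctan2(d[1],d[0])))
E
```

```text
knobtop (array([ 0.49413612, -0.10334761,  0.09120148]), np.float64(0.004432356031991483))
k TW (array([ 0.49504602, -0.10549567,  0.07743651]), np.float64(0.0019872638251007325))
k SW (array([ 0.4964627 , -0.10196565,  0.09627134]), np.float64(0.0025706802127086923))
rim (array([0.44499145, 0.16445254, 0.03325942]), np.float64(0.00452601365312699))
r SW (array([0.44574809, 0.16633019, 0.03309597]), np.float64(1.2590879939897792e-05))
r TW (array([0.44478728, 0.16163534, 0.03838953]), np.float64(0.0031905152564713725))
knob@96 [ 0.49677899 -0.10375867  0.096     ] rim@40 [0.4470064  0.16181844 0.04      ] T [ 0.49193521 -0.10493165  0.096     ] [0.44262532 0.16036667 0.04      ]
{'NL': array([ 0.38845104, -0.04989123]), 'NR': array([ 0.41935142, -0.19652313]), 'FL': array([ 0.53590134, -0.01970562]), 'FR': array([ 0.56522329, -0.16712218])}
NL NR 0.14985242561547324 -78.09993164995761
FL FR 0.15030442302048908 -78.75038343829831
NL FL 0.15050834010265357 11.569575323021951
NR FR 0.14880530862440755 11.39548112991787
```

Request:
{"name": "arm_command", "arguments": {"steps": [[[0, 0, 0], [11, 1.5, -20], 100], [[0, 0, 0], [11, 1.5, -20], 100], [[0, 0, 0], [11, 1.5, -30], 100], [[0, 0, 0], [11, 1.5, -40], 100], [[0, 0, 0], [0, 0, -40], 100], [[0, 0, 0], [0, 0, -30], 100], [[0, 0, 0], [0, 0, -15], 100], [[0, 0, 0], [0, 0, 0], 100]]}}

```text
clock: 3.08
position: [0.4942, -0.1059, 0.0957]
ee_rot: [-0.0, 0.995, 0.101, -0.001]
contact_force: [-0.3, 0.2, -0.2]
width: 0.0515
```

```bash
python3 - <<'E'
from h import *
W=P("wrist"); im=imaging.get_image("wrist"); cv2.imwrite("pics/w2.png",im)
st=telemetry.get_state(); print(st["clock"],st["position"],st["width"],proj(W,st["position"]))
E
```

```text
3.125 [ 0.49510087 -0.10601434  0.09670149] 0.051728261484200184 [318.65740456 258.60153973]
```

View pics/w2.png

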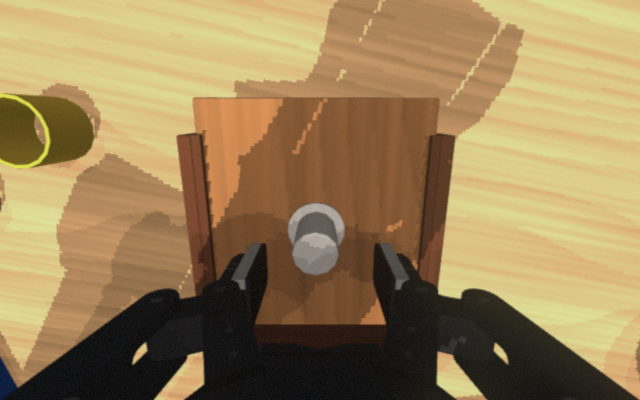

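Knob top at (316,253) vs the TCP at (319,259): within about 2 mm. Descend and grip.

Request:
{"name": "arm_command", "arguments": {"steps": [[[0, 0, 0], [2, 1, -10], 100], [[0, 0, 0], [0, 0, -12], 100], [[0, 0, 0], [0, 0, -8], 100], [[0, 0, 0], [0, 0, 0], 230], [[0, 0, 0], [0, 0, 0], 230], [[0, 0, 0], [0, 0, 0], 230], [[0, 0, 0], [0, 0, 0], 230], [[0, 0, 0], [0, 0, 0], 230]], "newtons": 40}}

```text
clock: 4.12
position: [0.4963, -0.103, 0.0663]
ee_rot: [-0.001, 0.995, 0.101, -0.0]
contact_force: [-0.1, 4.9, -0.8]
width: 0.0227
```

Request:
{"name": "arm_command", "arguments": {"steps": [[[0, 0, 0], [5, 1, 0], 230], [[0, 0, 0], [9.8, 2, 0], 230], [[0, 0, 0], [9.8, 2, 0], 230], [[0, 0, 0], [9.8, 2, 0], 230], [[0, 0, 0], [9.8, 2, 0], 230], [[0, 0, 0], [9.8, 2, 0], 230], [[0, 0, 0], [9.8, 2, 0], 230], [[0, 0, 0], [9.8, 2, 0], 230], [[0, 0, 0], [9.8, 2, 0], 230], [[0, 0, 0], [9.8, 2, 0], 230], [[0, 0, 0], [5, 1, 0], 230], [[0, 0, 0], [0, 0, 0], 230]]}}

```text
clock: 5.62
position: [0.595, -0.0828, 0.0663]
ee_rot: [-0.001, 0.995, 0.102, -0.0]
contact_force: [-1.2, 6.1, 1.0]
width: 0.0232
```

```bash
python3 - <<'E'
from h import *
st=telemetry.get_state(); print(st["clock"],st["position"],st["width"],st["contact_force"])
im=imaging.get_image("scene"); t=imaging.get_image("top")
cv2.imwrite("pics/s3.png",np.hstack([cv2.resize(im[190:350,200:330],None,fx=3,fy=3),cv2.resize(t[60:220,310:440],None,fx=3,fy=3)]))
E
```

```text
5.625 [ 0.59497054 -0.08281015  0.06630592] 0.023243326145160746 [-1.18671383  6.13712023  0.95322938]
```

View pics/s3.png

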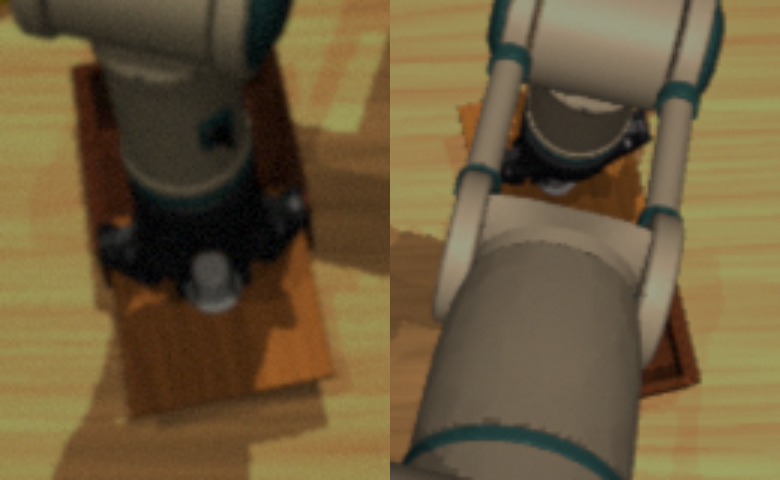

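Request:
{"name": "arm_command", "arguments": {"steps": [[[0, 0, 0], [2, 0.4, 0], 230], [[0, 0, 0], [2, 0.4, 0], 230], [[0, 0, 0], [2, 0.4, 0], 230], [[0, 0, 0], [0, 0, 0], 230]]}}

```text
clock: 6.22
position: [0.5995, -0.0818, 0.0662]
ee_rot: [-0.001, 0.995, 0.102, -0.002]
contact_force: [-3.7, 4.6, 2.3]
width: 0.0231
```

Request:
{"name": "arm_command", "arguments": {"steps": [[[0, 0, 0], [0, 0, 0], 80], [[0, 0, 0], [0, 0, 0], 80], [[0, 0, 0], [0, 0, 20], 80], [[0, 0, 0], [0, 0, 40], 80], [[0, 0, 0], [0, 0, 30], 60], [[0, 0, 0], [-15, 25, 0], 60], [[0, 0, 0], [-25, 40, 0], 60], [[0, 0, 0], [-25, 40, 0], 60], [[0, 0, 0], [-25, 40, 0], 60], [[0, 0, 0], [-25, 40, 0], 60], [[0, 0, 0], [-25, 40, 0], 60], [[0, 0, 0], [-15, 20, 0], 60], [[0, 0, 0], [0, 0, 0], 60]]}}

```text
clock: 7.85
position: [0.4456, 0.1627, 0.1567]
ee_rot: [0.0, 0.995, 0.103, 0.001]
contact_force: [0.0, -0.4, 0.3]
width: 0.0648
```

```bash
python3 - <<'E'
from h import *
import pickle
W=P("wrist"); im=imaging.get_image("wrist"); cv2.imwrite("pics/w4.png",im); pickle.dump(W,open("w4.pkl","wb"))
st=telemetry.get_state(); print(st["clock"],st["position"],st["width"],proj(W,[*st["position"][:2],.04]))
for d in finder.cut_out("wrist","cutter_center"): print(d["score"],d["extent"])
for d in finder.cut_out("top","cover"): print(d["score"],d["extent"])
t=imaging.get_image("top"); cv2.imwrite("pics/t4.png",t)
E
```

```text
7.9 [0.44661969 0.16194848 0.15675308] 0.06529500702205034 [319.73551708 198.19333004]
0.77 [381.0, 108.1, 65.6, 58.4]
0.77 [201.0, 112.5, 63.4, 58.9]
0.55 [289.8, 162.7, 55.2, 61.0]
0.92 [335.5, 94.5, 59.7, 36.9]
0.7 [414.0, 225.0, 66.5, 71.8]
```

View pics/w4.png

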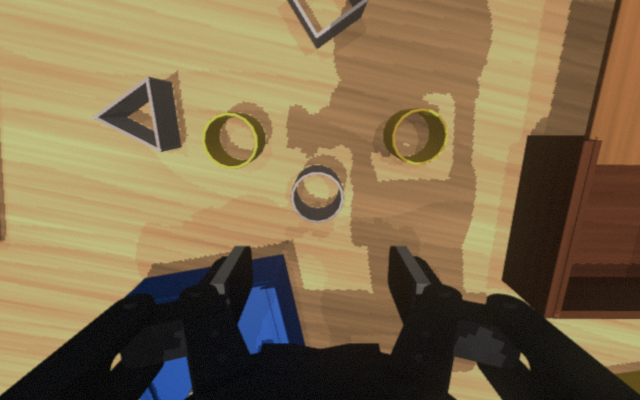

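View pics/t4.png

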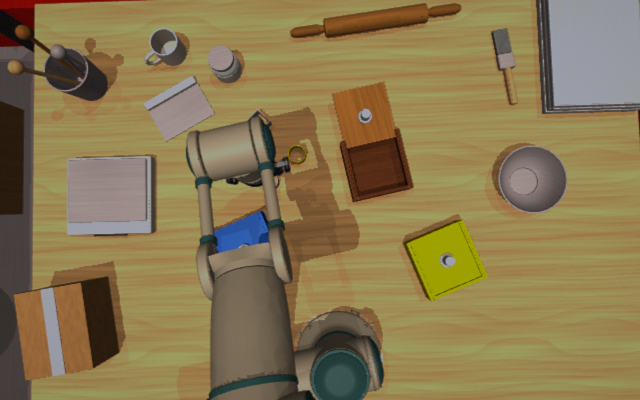

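The candidates are yellow rings at (233,140) and (415,135) and a plain steel ring at (318,196). The steel one fits and is under the gripper within 1 mm. The cover is open in the top view. Descend and grip.

Request:
{"name": "arm_command", "arguments": {"steps": [[[0, 0, 0], [0.5, 0.5, -20], 60], [[0, 0, 0], [0, 0, -35], 60], [[0, 0, 0], [0, 0, -35], 60], [[0, 0, 0], [0, 0, -30], 60], [[0, 0, 0], [0, 0, -20], 60], [[0, 0, 0], [0, 0, -10], 60], [[0, 0, 0], [0, 0, 0], 160], [[0, 0, 0], [0, 0, 0], 160], [[0, 0, 0], [0, 0, 0], 160], [[0, 0, 0], [0, 0, 0], 160]], "newtons": 25}}

```text
clock: 9.3
position: [0.4469, 0.1625, 0.0068]
ee_rot: [0.0, 0.995, 0.102, 0.001]
contact_force: [-1.3, -0.4, -0.1]
width: 0.0443
```

Request:
{"name": "arm_command", "arguments": {"steps": [[[0, 0, 0], [0, 0, 15], 160], [[0, 0, 0], [0, 0, 35], 160], [[0, 0, 0], [0, 0, 40], 160], [[0, 0, 0], [0, 0, 30], 160], [[0, 0, 0], [2, -20, 0], 160], [[0, 0, 0], [2.5, -38, 0], 160], [[0, 0, 0], [2.5, -39, 0], 160], [[0, 0, 0], [2.5, -39, 0], 160], [[0, 0, 0], [2.5, -39, 0], 160], [[0, 0, 0], [2.5, -39, 0], 160], [[0, 0, 0], [2, -39, 0], 160], [[0, 0, 0], [2, -20, 0], 160], [[0, 0, 0], [0, 0, 0], 160]]}}

```text
clock: 10.92
position: [0.4653, -0.1118, 0.1265]
ee_rot: [0.0, 0.995, 0.101, 0.0]
contact_force: [-0.2, 0.8, 0.2]
width: 0.0443
```

```bash
python3 - <<'E'
from h import *
import pickle
W=P("wrist"); im=imaging.get_image("wrist"); cv2.imwrite("pics/w5.png",im); pickle.dump(W,open("w5.pkl","wb"))
st=telemetry.get_state(); print(st["clock"],st["position"],st["width"])
c,s=np.cos(.2),np.sin(.2)
for x,y in [(-.068,.063),(-.068,-.063),(.057,.063),(.057,-.063)]: print(proj(W,[.4772+c*x-s*y,-.1083+s*x+c*y,.066]))
E
```

```text
10.975 [ 0.46487524 -0.11064278  0.1263703 ] 0.0441914588223602
[231.01083364 292.03564182]
[402.9187559  292.17120584]
[216.05851828 114.745176  ]
[417.55314901 115.12377455]
```

View pics/w5.png

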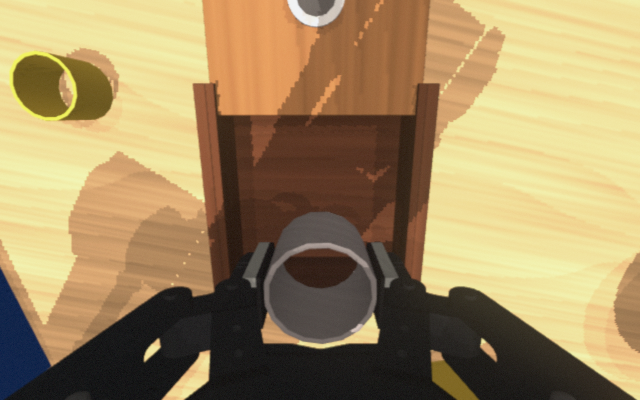

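The ring is held and centred between the walls (cover edge at row 115, as predicted). Lower.

Request:
{"name": "arm_command", "arguments": {"steps": [[[0, 0, 0], [0, 0, -20], 160], [[0, 0, 0], [0, 0, -30], 160], [[0, 0, 0], [0, 0, -30], 160], [[0, 0, 0], [0, 0, -20], 160], [[0, 0, 0], [0, 0, -8], 160], [[0, 0, 0], [0, 0, -4], 160], [[0, 0, 0], [0, 0, 0], 160]]}}

```text
clock: 11.85
position: [0.4654, -0.1105, 0.0147]
ee_rot: [0.0, 0.995, 0.102, 0.0]
contact_force: [0.5, 1.1, 0.5]
width: 0.0447
```

Request:
{"name": "arm_command", "arguments": {"steps": [[[0, 0, 0], [0, 0, -1], 160], [[0, 0, 0], [0, 0, -1], 160], [[0, 0, 0], [0, 0, 0], 160]]}}

```text
clock: 12.22
position: [0.4652, -0.1107, 0.0125]
ee_rot: [0.0, 0.995, 0.102, 0.0]
contact_force: [-0.1, 0.2, -0.5]
width: 0.0446
```

Request:
{"name": "arm_command", "arguments": {"steps": [[[0, 0, 0], [0, 0, -0.5], 140], [[0, 0, 0], [0, 0, 0], 110], [[0, 0, 0], [0, 0, 0], 75], [[0, 0, 0], [0, 0, 0], 75], [[0, 0, 0], [0, 0, 0], 75], [[0, 0, 0], [0, 0, 15], 75], [[0, 0, 0], [0, 0, 30], 75], [[0, 0, 0], [0, 0, 40], 75], [[0, 0, 0], [0, 0, 40], 75], [[0, 0, 0], [0, 0, 0], 75]]}}

```text
clock: 13.48
position: [0.4675, -0.1118, 0.1399]
ee_rot: [0.002, 0.995, 0.102, 0.003]
contact_force: [0.6, 0.1, 0.5]
width: 0.0602
```

```bash
python3 - <<'E'
from h import *
import pickle
W=P("wrist"); im=imaging.get_image("wrist"); cv2.imwrite("pics/w6.png",im); pickle.dump(W,open("w6.pkl","wb"))
st=telemetry.get_state(); print(st["clock"],st["position"],st["width"],proj(W,[.4652,-.1107,.046]))
print("knob pred @0.125",proj(W,[.4772+.125*.98,-.1083+.125*.199,.096]))
E
```

```text
13.525 [ 0.4659846  -0.11118103  0.13806988] 0.060460707853977974 [316.15200691 209.57586104]
knob pred @0.125 [315.83249432 -16.23274237]
```

View pics/w6.png

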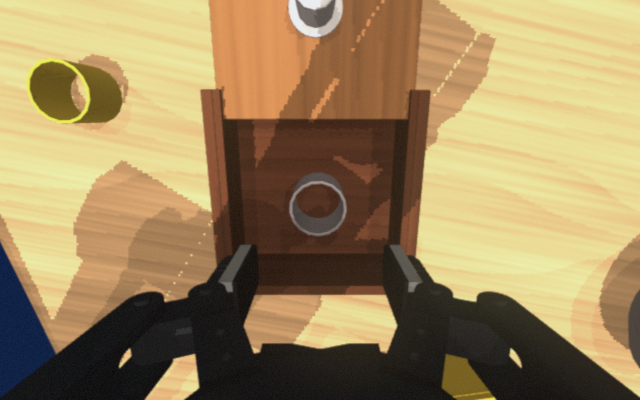

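The ring stands upright on the floor at (318,208), predicted (316,210). Return to the knob.

Request:
{"name": "arm_command", "arguments": {"steps": [[[0, 0, 0], [23, 5, 0], 90], [[0, 0, 0], [40, 9, 0], 90], [[0, 0, 0], [40, 9, 0], 90], [[0, 0, 0], [30, 6, 0], 90], [[0, 0, 0], [0, 0, 0], 90], [[0, 0, 0], [0, 0, -15], 90], [[0, 0, 0], [0, 0, -25], 90], [[0, 0, 0], [0, 0, -20], 90], [[0, 0, 0], [0, 0, -13], 90], [[0, 0, 0], [0, 0, 0], 90], [[0, 0, 0], [0, 0, 0], 230], [[0, 0, 0], [0, 0, 0], 230], [[0, 0, 0], [0, 0, 0], 230], [[0, 0, 0], [0, 0, 0], 230], [[0, 0, 0], [0, 0, 0], 230]], "newtons": 40}}

```text
clock: 15.4
position: [0.5987, -0.082, 0.0648]
ee_rot: [0.001, 0.995, 0.102, 0.001]
contact_force: [-0.3, -0.9, 5.7]
width: 0.0231
```

Request:
{"name": "arm_command", "arguments": {"steps": [[[0, 0, 0], [-5, -1, 0.5], 230], [[0, 0, 0], [-9.8, -2, 0], 230], [[0, 0, 0], [-9.8, -2, 0], 230], [[0, 0, 0], [-9.8, -2, 0], 230], [[0, 0, 0], [-9.8, -2, 0], 230], [[0, 0, 0], [-9.8, -2, 0], 230], [[0, 0, 0], [-9.8, -2, 0], 230], [[0, 0, 0], [-9.8, -2, 0], 230], [[0, 0, 0], [-9.8, -2, 0], 230], [[0, 0, 0], [-9.8, -2, 0], 230], [[0, 0, 0], [-9.8, -2, 0], 230], [[0, 0, 0], [-9.8, -2, 0], 230], [[0, 0, 0], [-5, -1, 0], 230], [[0, 0, 0], [-2, -0.4, 0], 230], [[0, 0, 0], [0, 0, 0], 230]]}}

```text
clock: 17.27
position: [0.4778, -0.1066, 0.0648]
ee_rot: [0.001, 0.995, 0.102, 0.0]
contact_force: [0.8, -2.4, 5.8]
width: 0.0228
```

Moved about 123 mm; inch on to feel the stop.

Request:
{"name": "arm_command", "arguments": {"steps": [[[0, 0, 0], [-2, -0.4, 0], 230], [[0, 0, 0], [-2, -0.4, 0], 230], [[0, 0, 0], [0, 0, 0], 230]]}}

```text
clock: 17.65
position: [0.4761, -0.107, 0.0648]
ee_rot: [0.0, 0.995, 0.101, 0.002]
contact_force: [6.5, -0.1, 2.6]
width: 0.0229
```

The stop is reached (6.5 N, motion stopped). Release, lift and look.

Request:
{"name": "arm_command", "arguments": {"steps": [[[0, 0, 0], [1, 0.2, 0], 150], [[0, 0, 0], [0, 0, 0], 90], [[0, 0, 0], [0, 0, 0], 90], [[0, 0, 0], [0, 0, 15], 90], [[0, 0, 0], [0, 0, 40], 90], [[0, 0, 0], [0, 0, 50], 90], [[0, 0, 0], [-20, -10, 50], 90], [[0, 0, 0], [-30, -20, 50], 90], [[0, 0, 0], [0, 0, 0], 90], [[0, 0, 0], [0, 0, 0], 90]]}}

```text
clock: 18.9
position: [0.4247, -0.1363, 0.2687]
ee_rot: [-0.0, 0.995, 0.101, -0.0]
contact_force: [-0.2, 0.3, 0.1]
width: 0.0552
```

```bash
python3 - <<'E'
from h import *
W=P("wrist"); im=imaging.get_image("wrist"); cv2.imwrite("pics/w7.png",im)
s=imaging.get_image("scene"); cv2.imwrite("pics/s7.png",s)
st=telemetry.get_state(); print(st["clock"],st["position"],st["contact_force"])
print("knob pred shut",proj(W,[.4772,-.1083,.096]), "10mm open",proj(W,[.487,-.1063,.096]))
E
```

```text
19.0 [ 0.42466719 -0.13589261  0.2676542 ] [ 0.3224498  -0.30980285 -0.08437047]
knob pred shut [301.90324857 128.04529435] 10mm open [301.76698616 117.48642356]
```

View pics/w7.png

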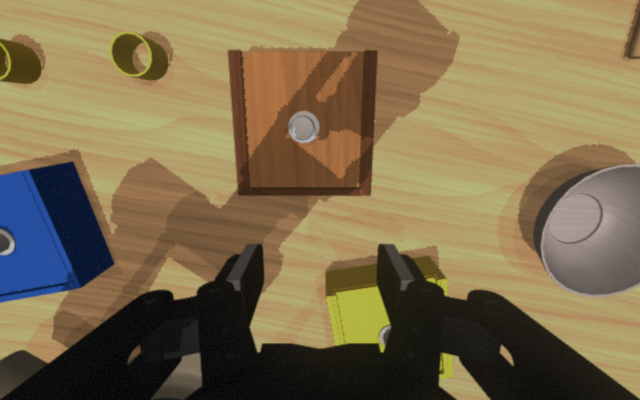

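View pics/s7.png

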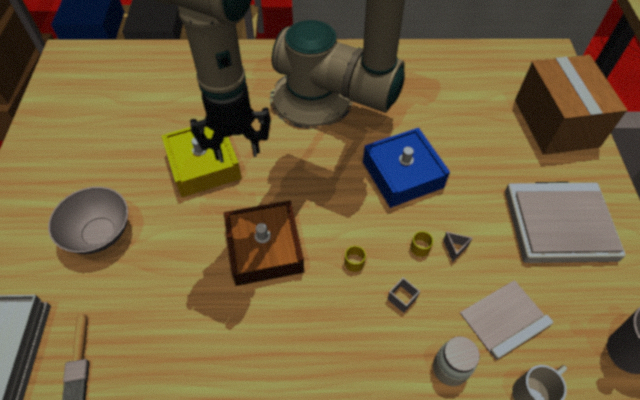

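The cover is flush with the near wall: knob at wrist (303,127), predicted shut (302,128). The arm is clear and the cutter is gone from the bench. Handing in.

```bash
python3 -c "
from rig import manip; print(manip.sign_off())"
```

```text
the job is handed in; nothing more can be done
None
```

The round steel cutter is in the wooden box with the cover shut, and the job was handed in at about 19 s. I slid the cover open to about 125 mm, stood the cutter upright on the box floor, slid the cover back to its stop and moved the arm clear.

**Cutter:** before closing, the wrist picture showed it upright, within about 3 pixels of where I meant to put it. It cannot be seen with the cover shut. The knob slid freely all the way to the stop.

**Cover:** the arm met a firm stop (6.5 N) when shutting it. The last picture has the knob within about 1 pixel of its predicted shut position and the panel flush with the near wall.

**Disagreements:** the triangulated heights came out a few mm under the text. The knob top measured about 91 mm against 96 mm, and the cutter rim about 33 mm against 40 mm. I put that down to calibration and pixel-picking error; both grasps worked. No other check failed.

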